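# Release a checked bearing ball through a push-latch gate

### The arm

A 7-joint arm with a two-finger parallel gripper is mounted at the origin on the work surface. World frame = base frame: x ahead of the robot, y to its left, z up, the work surface at z = 0. Lengths are in m, angles in degrees, forces in N, time in s.
With the tool pointing down it reaches from about 0.425 to 0.95 m from the base axis. Payload 4.7 kg.
Tool frame: the origin (TCP) lies on the centre line of the jaws, within the pads' length; the fingertips stand 8 mm ahead of it and the grasp point (between the pads) lies 11 mm behind it (arm.tips_ahead is the distance from the TCP to the fingertips, in m); z points along the fingers, y is the line along which they close (so a half turn about z gives the same grasp; the last joint's range is limited). The gripper opens to 85 mm and grips with 20 to 120 N. Pads are 22 mm wide; open, the fingers measure 114 mm over their backs; the gripper's body (76 mm by 85 mm) begins 54 mm behind the grasp point. The pads swing forward as they close: fully open they stand 13 mm farther back than shut.
Start: joints at [66.984, 26.849, -2.785, 87.806, 1.381, 65.374, -4.715], TCP at [0.246, -0.629, 0.239] pointing down, gripper open.
Joint ranges: [-148.3, 148.3], [-19.14, 114.17], [-79.39, 73.82], [5.75, 140.21], [-59.74, 239.74], [12.07, 113.84], [-152.46, 152.46]. Speed limits (degrees/s): [147.25, 147.25, 180, 180, 180, 180, 180].

### API

Orientations are given as [roll, pitch, yaw] about the fixed x, y, z axes, in that order (R = Rz(yaw) Ry(pitch) Rx(roll)).
In Python, from cell import arm gives the robot as it stands.
- The arm moves only by the tool play_rows, never from a script. Its argument "plan" is a list of rows, each a list of 7 numbers: the turn, a rotation vector about the world's x, y, z in degrees, then the shift along the world's x, y, z in mm, then the finger opening in mm, from 0 to 85.4. In form: [[wx, wy, wz, tx, ty, tz, grip], ...]. A call has 1 to 10 rows; each row shifts and turns the commanded pose from where the row before left it; what a row does not reach is not made up. A row lasts 1/8 s, in which the tool goes at most 62.5 mm and 10.7 degrees, less where a joint would pass 70% of its speed; a pose out of reach is approached as far as the arm can. A call is refused whole if a number of a shift passes 62.5 or a number of a turn 10.7, either way. A call with a gripper value outside its range is refused whole. The fingers move at their own pace and stop on an object; "squeeze" is the grip in N (left out, the last holds). Time passes only in rows, so rows that do not move let the fingers close. It gives the time, the measured TCP pose, the force, the opening and the grip force at its end, in the units of the state.
- arm.get_state(): the state, without advancing time (a new reading comes with each control period).
- arm.grab_frame(name): name is "side" or "top"; returns a dict with "color" (420x560x3 uint8, red, green, blue), "fov_y" (degrees; the focal length in pixels is half the picture's height over the tangent of half this angle, whatever the lens; pixels are square), "cx", "cy" (the principal point, pixels), "k1" (the pictures are not rectified: a ray, as slopes to the right and down, at radius r is drawn at 1 + k1 r^2 times it, then the intrinsics apply), "R" (3x3) and "t" (3): a world point X has camera coordinates R X + t. Camera axes: x right, y down, z forward; pixel columns grow to the right and rows downward; lengths in m; the calibration is good to about 2 mm. A picture is of the moment at which its call begins. There is no depth.
- arm.finish_job(): hands the job in; it is judged then, once.
The state is a dict: "t": time; "q": joint angles; "qvel": joint speeds; "joint_efforts": joint torques, N m; "eef_pos": TCP position; "orientation": TCP orientation; "force": force on the tool from outside, world axes, zero at the start; "wrist_torque": the same for the moment, N m; "opening": finger opening in m; "grip_force": force on a finger pad.
Only numpy, scipy, OpenCV 4.12 (cv2) and the standard library are available. Lean on these libraries where they do the work, as an engineer would, in place of code of your own. Each camera call takes 0.05 s, during which the arm holds its last target. There are 200 camera calls.

### The job

Press the blue cap all the way down and let it spring up so that the steel ball waiting behind its gate rolls out into the red bin; then press the blue cap down all the way again so that the gate latches shut and stays down. Leave the gate with the yellow cap shut.

Things in the scene. Friction and masses are not known exactly. Their poses are not given: they have to be found in the camera images.
- blue_cap (a point): Centre of the top face of the blue cap, a flat plate 40 x 76 x 8 mm (x, y, z) on the gate of one of two alike ball chutes; it moves with the gate. Top 130 mm above the table when latched, 117 pressed to the stop, 170 sprung up; all beside it is under 108 mm. z is up; the chute falls along +x to its fixed red bin (130 x 110, 50 mm high), centred 138 mm from here. The yellow cap is 200+ mm away.
- blue_gate (a joint): Height of the blue gate, m, up positive: 0 latched shut (start), -0.013 pressed to the stop, 0.04 sprung open. Push-push latch: from 0, press below -0.011 and let go: it springs to 0.04; from there press below -0.011 and let go: it catches near 0. Pressing takes about 5 N, 10 to 20 N on the stop is fine. The ball needs about 1.5 s to roll out; pressed sooner, the gate may land on it.
- ball_center (a point): Centre of the bright steel ball, 36 mm across, 0.19 kg, lying in the chute against the blue gate, about 87 mm above the table. A white ball lies likewise behind the yellow gate and stays there.
- yellow_gate (a joint): Height of the gate with the yellow cap in m: 0 = latched shut (its start), 0.04 = open. To be left shut.
Things that resemble listed ones, but are neither listed nor needed, are in the scene too. Leave any pink or turquoise look-alike of the part that bears ball_center alone.

How it is judged (in metres and radians):
On the way:
1. the blue gate stands open and the steel ball is in the red bin of its chute (value of joint blue_gate above 0.03 m and x of ball_center in the frame of blue_cap between 0.085 and 0.195 m and height (world z) of ball_center below 0.04 m), for 0.1 s.
At the end, for the whole second after the job is handed in: The blue gate is latched shut by itself (within 5 mm of its latched height) and the steel ball lies in the red bin of its chute (value of joint blue_gate between -0.005 and 0.005 m and x of ball_center in the frame of blue_cap between 0.085 and 0.195 m and y of ball_center in the frame of blue_cap between -0.055 and 0.055 m and height (world z) of ball_center below 0.04 m); the robot touches nothing.
It fails at once if the yellow gate is pressed or opened (more than 6 mm) (value of joint yellow_gate above 0.006 m or value of joint yellow_gate below -0.006 m).
It also fails if it takes over 32 s, if anything falls off the work surface, if the arm or the gripper's body presses on something with over 40 N, if the wrist force passes 120 N, or if a joint passes its speed limit or range.

## Working session

There is one attempt and no reset: what is moved stays moved. The work goes in short steps, Python scripts to look and compute and a tool call to move; the robot and the scene stay as the last step left them, time stands still between calls to the robot, and variables do not carry over. Pictures are saved under pics/ and viewed, at most 10 in all, crops included, and the job is handed in when it is done.

Besides the shell and the picture viewer there is one more tool, called after "Call:" in YAML: its name, and indented under it one key for each argument. play_rows: Moves the arm, as the interface text tells. Its arguments: {"type":"object","properties":{"plan":{"type":"array"},"squeeze":{"type":"number"}},"required":["plan"]}

```bash
mkdir -p pics; cat > h.py <<'E'
import numpy as np, cv2
from cell import arm
def K(f):
    h,w=f["color"].shape[:2]; F=h/2/np.tan(np.radians(f["fov_y"]/2))
    return F
def ray(f,u,v):
    F=K(f); d=np.array([(u-f["cx"])/F,(v-f["cy"])/F]); s=d.copy()
    for _ in range(30): s=d/(1+f["k1"]*(s@s))
    R=np.array(f["R"]); return -R.T@np.array(f["t"]), R.T@np.array([s[0],s[1],1.])
def onz(f,u,v,z):
    c,d=ray(f,u,v); return c+d*(z-c[2])/d[2]
def save(f,n): cv2.imwrite(f"pics/{n}.png",f["color"][...,::-1])
E
python3 - <<'E'
from h import *
for n in("top","side"):
    f=arm.grab_frame(n); save(f,n+"0"); np.save(n+"0.npy",f,allow_pickle=True)
s=arm.get_state(); print(s["t"],s["eef_pos"],s["orientation"],s["opening"],arm.tips_ahead)
E
```

```text
0.1 [ 0.24568402 -0.62815034  0.23835985] [-1.79898645e+02  4.44826545e-03  2.13629490e+01] 0.08552752812251904 0.008
```

View pics/top0.png

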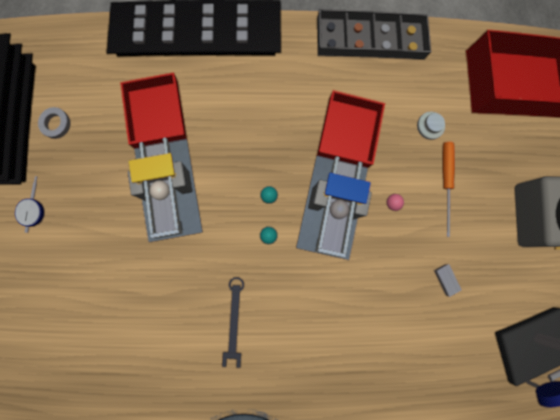

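View pics/side0.png

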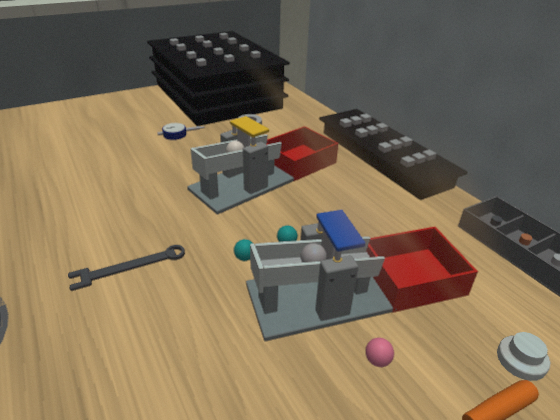

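The top view shows the blue cap at about (348,188), the steel ball at (340,209) and the red bin at (352,128). The yellow cap is at (151,167). In the side view the blue cap is at about (341,229).

```bash
cat >> h.py <<'E'
def blob(f,lo,hi,near,rad=60):
    m=cv2.inRange(cv2.cvtColor(f["color"],cv2.COLOR_RGB2HSV),lo,hi)
    k=np.zeros_like(m); cv2.circle(k,near,rad,255,-1); m&=k
    c=max(cv2.findContours(m,0,2)[0],key=cv2.contourArea); return c
BL=((105,120,60),(130,255,255))
E
python3 - <<'E'
from h import *
T=np.load("top0.npy",allow_pickle=True).item();S=np.load("side0.npy",allow_pickle=True).item()
for f,n in((T,(348,188)),(S,(341,229))):
    c=blob(f,*BL,n)
    m=cv2.moments(c); print("cen px",m["m10"]/m["m00"],m["m01"]/m["m00"])
    P=np.array([onz(f,*p[0],.130)[:2] for p in c],np.float32)
    print(cv2.minAreaRect(P*1000))
c=blob(T,(0,150,60),(8,255,255),(352,128)); P=np.array([onz(T,*p[0],.05)[:2] for p in c],np.float32);print("bin",cv2.minAreaRect(P*1000))
print(onz(T,151,167,.13))
E
```

```text
cen px 347.11168781237984 187.9175317185698
((537.5646362304688, -188.93751525878906), (74.59553527832031, 40.006919860839844), 77.44828033447266)
cen px 339.26417004048585 229.81562078272603
((538.4901733398438, -190.64059448242188), (79.10279083251953, 40.12253189086914), 76.93733215332031)
bin ((669.010986328125, -219.13143920898438), (112.89137268066406, 136.47003173828125), 76.72164916992188)
[0.57469859 0.15136259 0.13      ]
```

Call:
play_rows:
  plan:
    - [0,0,0,20,30,0,0]
    - [0,0,0,28,42,0,0]
    - [0,0,0,28,42,0,0]
    - [0,0,0,28,42,0,0]
    - [0,0,0,28,42,0,0]
    - [0,0,0,28,42,0,0]
    - [0,0,0,28,42,0,0]
    - [0,0,0,28,42,0,0]
    - [0,0,0,28,42,0,0]
    - [0,0,0,28,42,0,0]

```text
t: 1.35
eef_pos: [0.5183, -0.2192, 0.2391]
orientation: [-180.0, 0.0, 21.3]
force: [0.5, -1.3, 0.0]
opening: 0.0003
grip_force: 0.0
```

Call:
play_rows:
  plan:
    - [0,0,0,20,29,0,0]
    - [0,0,0,0,0,-40,0]
    - [0,0,0,0,0,-35,0]
    - [0,0,0,0,0,0,0]

```text
t: 1.85
eef_pos: [0.5356, -0.191, 0.1615]
orientation: [-179.8, 0.3, 21.4]
force: [-0.3, -0.0, 0.2]
opening: 0.0001
grip_force: 0.0
```

```bash
python3 - <<'E'
from h import *
f=arm.grab_frame("side"); save(f,"side1")
E
```

```text
(no output)
```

View pics/side1.png

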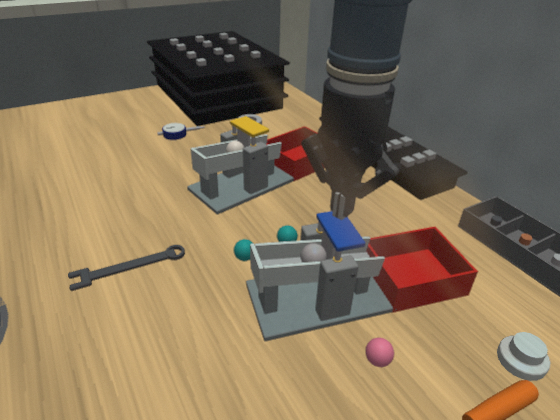

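The closed fingertips are over the blue cap, at about (340,212), roughly 20 mm above it. Next I press.

Call:
play_rows:
  plan:
    - [0,0,0,1,0,-15,0]
    - [0,0,0,1,0,-10,0]
    - [0,0,0,0,0,-6,0]
    - [0,0,0,0,0,-5,0]
    - [0,0,0,0,0,0,0]

```text
t: 2.52
eef_pos: [0.5403, -0.1919, 0.1288]
orientation: [180.0, -0.0, 21.4]
force: [-0.9, -0.0, 4.2]
opening: 0.0002
grip_force: 2.1
```

Call:
play_rows:
  plan:
    - [0,0,0,0,0,-3,0]
    - [0,0,0,0,0,-3,0]
    - [0,0,0,0,0,0,0]

```text
t: 2.9
eef_pos: [0.5404, -0.1919, 0.1254]
orientation: [179.9, -0.0, 21.3]
force: [-6.4, 0.3, 19.4]
opening: 0.0
grip_force: 9.7
```

On the stop at 19 N. Now I release upwards and wait for the ball.

Call:
play_rows:
  plan:
    - [0,0,0,0,0,30,0]
    - [0,0,0,0,0,40,0]
    - [0,0,0,0,0,25,0]
    - [0,0,0,0,0,0,0]
    - [0,0,0,0,0,0,0]
    - [0,0,0,0,0,0,0]
    - [0,0,0,0,0,0,0]
    - [0,0,0,0,0,0,0]
    - [0,0,0,0,0,0,0]
    - [0,0,0,0,0,0,0]

```text
t: 4.15
eef_pos: [0.5399, -0.1916, 0.2173]
orientation: [180.0, -0.0, 21.4]
force: [-1.1, 0.4, -0.2]
opening: -0.0002
grip_force: 0.0
```

Call:
play_rows:
  plan:
    - [0,0,0,0,0,0,0]
    - [0,0,0,0,0,0,0]
    - [0,0,0,0,0,0,0]
    - [0,0,0,0,0,0,0]
    - [0,0,0,0,0,0,0]
    - [0,0,0,0,0,0,0]
    - [0,0,0,0,0,0,0]
    - [0,0,0,0,0,0,0]

```text
t: 5.15
eef_pos: [0.5399, -0.1916, 0.2173]
orientation: [180.0, -0.0, 21.4]
force: [0.5, -0.7, 0.2]
opening: -0.0002
grip_force: 0.0
```

```bash
python3 - <<'E'
from h import *
f=arm.grab_frame("side"); save(f,"side2")
E
```

```text
(no output)
```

View pics/side2.png

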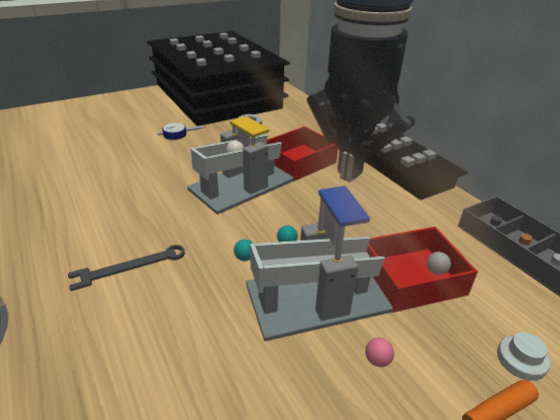

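The gate is open, with the cap at about (343,205), and the ball is in the red bin at (438,263). Second press, back to the same depth.

Call:
play_rows:
  plan:
    - [0,0,0,0,0,-25,0]
    - [0,0,0,0,0,-15,0]
    - [0,0,0,0,0,-15,0]
    - [0,0,0,0,0,-15,0]
    - [0,0,0,0,0,-12,0]
    - [0,0,0,0,0,-7,0]
    - [0,0,0,0,0,-3,0]
    - [0,0,0,0,0,-3,0]
    - [0,0,0,0,0,0,0]

```text
t: 6.32
eef_pos: [0.5396, -0.1917, 0.1254]
orientation: [180.0, 0.1, 21.3]
force: [-9.8, 3.1, 22.5]
opening: 0.0003
grip_force: 11.3
```

Call:
play_rows:
  plan:
    - [0,0,0,0,0,20,0]
    - [0,0,0,0,0,40,0]
    - [0,0,0,0,0,50,0]
    - [0,0,0,0,0,0,0]
    - [0,0,0,0,0,0,0]
    - [0,0,0,0,0,0,0]
    - [0,0,0,0,0,0,0]

```text
t: 7.2
eef_pos: [0.5394, -0.1915, 0.2311]
orientation: [-179.9, 0.1, 21.4]
force: [0.6, -0.0, -0.4]
opening: -0.0002
grip_force: 0.0
```

```bash
python3 - <<'E'
from h import *
f=arm.grab_frame("side"); save(f,"side3")
m=cv2.moments(blob(f,*BL,(341,220)));print(m["m10"]/m["m00"],m["m01"]/m["m00"])
E
```

```text
339.2788671023965 229.7890062007709
```

View pics/side3.png

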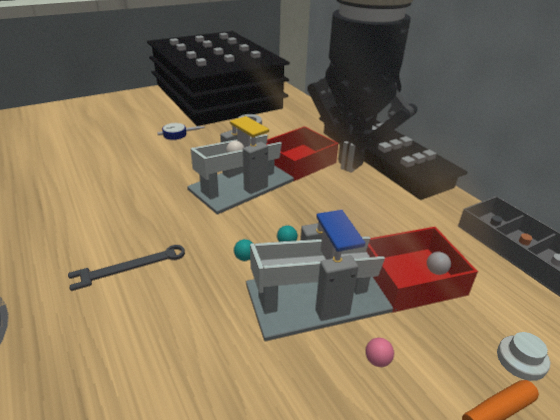

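The cap is back at its latched pixel position (339.3,229.8), the same as at the start. The ball lies in the bin at (438,263), and the yellow gate looks unchanged.

```bash
python3 -c "
from cell import arm
print(arm.finish_job())"
```

```text
the job is handed in; nothing more can be done
None
```

The job is handed in at about 7 s: the last picture shows the steel ball in the red bin, the blue gate latched shut and the yellow gate untouched; no verdict came back.

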